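# Slide the inkstone tray under the sprung flap of its display case

### The job

Put the inkstone away in its little display case: press the white lever plate down with one fingertip to hold the spring-closed flap open, and while holding it, push the tray by its upright handle with the other fingertip, under the flap and fully home against the back of the case. Then draw back and let the flap spring shut behind the stone, in the gap in front of the handle. Only push the tray, never lift or tip it, and leave the cup, the seal and the ink box where they stand.

Things in the scene. Friction and masses are not known exactly. Their poses are not given: they have to be found in the camera images.
- case: Fixed case. Origin: on the table, channel's centre line, mouth of gold housing; +x into the case, +y left. Base 277 x 144 x 6 mm: channel floor 6 mm up. Guide rails (inner faces y +-26, top 10 above floor, 5 thick) x -190 to 0; housing walls (inner y +-26, 7 thick, 30 high) x 0 to 78; back stop face x 66. Tray fully home: its origin at x +13.5. Flap hinge: line along x at y 40, 36 above table.
- flap (a joint): Flap angle, rad: 0 shut, 0.85 stop. Right of the hinge: clear lid and a red gate (case x -6 to -2, y -24 to 16) hanging to 12 mm above the floor: shut, it passes the tray's tail but blocks the stone, which clears it from 0.5 rad. Left: white lever; pressing it down lifts the lid's right side (88 mm above table at 0.65 rad). 4 to 8 N pressed 30 mm from the hinge; springs shut when released.
- lever_mid (a point): Mid top face of the white lever plate (red outer edge; part of the flap): case x -105, 30 mm left of the hinge; 45 above the table when shut, about 25 at 0.65 rad. Plate: case x -185 to -25, from 5 to 45 mm left of the hinge, 3 thick. Shut it slopes up away from the hinge by 0.2 rad; at flap angle q, down by q - 0.2. Press it anywhere along its length; a fingertip can slide along it.
- gate_edge (a point): Middle of the lower edge of the flap's red gate: at case x = -4, y = 0, 18 mm above the table when shut; rises as the flap opens.
- tray: Loose tray with a fixed black inkstone, 105 x 46 mm, 0.3 to 0.5 kg. Origin: centre of underside; +x into the case. Stone x -7.5 to 52.5 (front end), top 24 up; low tail 8 thick; at the rear end an upright pale handle block x -52.5 to -40.5, 30 wide, top 38 up: push its rear face. Starts between the rails, front end short of the flap. Home, the handle stays outside, rear face at case x -39.
- cup: Blue ceramic cup, 64 mm across, 55 mm high, origin under its centre; to be left alone, right of the case.
- seal: Upright terracotta seal, 26 x 26 x 76 mm, origin under its centre; to be left alone, right of the case.
- inkbox: Gold ink box with a red band, 90 x 30 x 22 mm, origin under its centre; to be left alone, left of the case.
Not all that is in view belongs to the job. Leave any blue look-alike of the tray alone.

How it is judged:
By the outcome, as a careful person would: the job done as asked, in the order asked, and still so for the second after the job is handed in, with the robot touching nothing.
It also fails if it takes over 38 s, if anything falls off the work surface, if the arm or the gripper's body presses on something with over 40 N, if the wrist force passes 120 N, or if a joint passes its speed limit or range.

### The arm

A 6-joint arm with a two-finger parallel gripper is mounted at the origin on the work surface. World frame = base frame: x ahead of the robot, y to its left, z up, the work surface at z = 0. Lengths are in m, angles in rad, forces in N, time in s.
With the tool pointing down it reaches from about 0.35 to 0.975 m from the base axis. Payload 4.9 kg.
Tool frame: the origin (TCP) lies at the very end of the fingers, on their centre line; the grasp point (between the pads) lies 19 mm behind it; z points along the fingers, y is the line along which they close (so a half turn about z gives the same grasp; the last joint's range is limited). The gripper opens to 85 mm and grips with 20 to 120 N. Pads are 22 mm wide; open, the fingers measure 114 mm over their backs; the gripper's body (76 mm by 85 mm) begins 54 mm behind the grasp point. The pads swing forward as they close: fully open they stand 13 mm farther back than shut.
Start: joints at [1.224, 0.053, 1.613, -0, 1.476, -0.119], TCP at [0.141, 0.609, 0.231] pointing down, gripper open.
Joint ranges: [-3.01, 3.01], [-1.01, 2.22], [0.06, 2.58], [-1.02, 4.17], [0.09, 2.62], [-3.14, 3.14]. Speed limits (rad/s): [2.57, 2.57, 3.14, 3.14, 3.14, 3.14].

### API

Orientations are given as a rotation vector (axis times angle).
In Python, from station import ctrl gives the robot as it stands.
- The arm moves only by the tool jog_arm, never from a script. Its argument "plan" is a list of rows, each a list of 7 numbers: the shift along the tool's x, y, z in units of 0.02 m (1.0 is 0.02 m), then the turn, a rotation vector about the tool's x, y, z in units of 45 degrees (1.0 is 45 degrees), then the opening, from -1 (shut) to 1 (fully open). A call has 1 to 8 rows; each row shifts and turns the commanded pose from where the row before left it, along the tool's axes as they then stand; what a row does not reach is not made up. A row lasts 1/10 s, in which the tool goes at most 50 mm and 8.59 degrees, less where a joint would pass 70% of its speed; a pose out of reach is approached as far as the arm can. A call with a number of a shift or a turn outside -1 to 1 is refused whole. A call with a gripper value outside its range is refused whole. The fingers move at their own pace and stop on an object; "grip_force" is the grip in N (left out, the last holds). Time passes only in rows, so rows that do not move let the fingers close. It gives the time, the measured TCP pose, the force, the opening and the grip force at its end, in the units of the state.
- ctrl.get_obs(): the state, without advancing time (a new reading comes with each control period).
- ctrl.get_image(name): name is "scene" or "top"; returns (picture, depth): 420x560x3 uint8, red, green, blue; 420x560 float32, m along the optical axis (not along the pixel's ray), 0 where there is no reading.
- ctrl.camera_info(name): a dict with "camera_matrix" (3x3 intrinsics, pixels), "rvec" (rotation vector, rad) and "tvec" (3), from world to camera coordinates, as OpenCV has them. Camera axes: x right, y down, z forward; pixel columns grow to the right and rows downward; lengths in m; the calibration is good to about 2 mm. A picture is of the moment at which its call begins. camera_info takes no time and is no camera call.
- ctrl.finish_job(): hands the job in; it is judged then, once.
The state is a dict: "t": time; "q": joint angles; "dq": joint speeds; "effort": joint torques, N m; "tool_pos": TCP position; "tool_rot": TCP orientation; "contact_force": force on the tool from outside, world axes, zero at the start; "wrist_torque": the same for the moment, N m; "opening": finger opening in m; "grip_force": force on a finger pad.
Only numpy, scipy, OpenCV 4.12 (cv2) and the standard library are available. Lean on these libraries where they do the work, as an engineer would, in place of code of your own. Each camera call takes 0.05 s, during which the arm holds its last target. There are 200 camera calls.

## Working session

There is one attempt and no reset: what is moved stays moved. The work goes in short steps, Python scripts to look and compute and a tool call to move; the robot and the scene stay as the last step left them, time stands still between calls to the robot, and variables do not carry over. Pictures are saved under pics/ and viewed, at most 10 in all, crops included, and the job is handed in when it is done.

Besides the shell and the picture viewer there is one more tool, called after "Request:" by a JSON object that holds its "method" and its "body". jog_arm: Moves the arm, as the interface text tells. Shifts and turns lie within -1 to 1; 1 stands for 0.02 m of shift or 45 degrees of turn. Its arguments: {"type":"object","properties":{"plan":{"type":"array"},"grip_force":{"type":"number"}},"required":["plan"]}

```bash
mkdir -p pics; cat > h.py <<'E'
import numpy as np,cv2
from station import ctrl
def cam(n):
    i=ctrl.camera_info(n);K=np.array(i["camera_matrix"]);R=cv2.Rodrigues(np.array(i["rvec"],float))[0];t=np.array(i["tvec"],float).ravel();return K,R,t
def cloud(n,d):
    K,R,t=cam(n);v,u=np.indices(d.shape)
    P=np.stack([(u-K[0,2])/K[0,0]*d,(v-K[1,2])/K[1,1]*d,d],-1)
    return (P-t)@R
def onz(n,u,v,z):
    K,R,t=cam(n);r=R.T@np.array([(u-K[0,2])/K[0,0],(v-K[1,2])/K[1,1],1]);c=-R.T@t
    return c+r*(z-c[2])/r[2]
E
python3 - <<'E'
from h import *
for n in("scene","top"):
    im,d=ctrl.get_image(n);cv2.imwrite(f"pics/{n}.png",im[...,::-1]);np.save(n+"d.npy",d);np.save(n+"i.npy",im)
o=ctrl.get_obs();print(o["tool_rot"],o["opening"],o["t"])
E
```

```text
[-3.57001795e-01 -3.12077783e+00  2.88209191e-03] 0.08537261725602655 0.1
```

View pics/top.png

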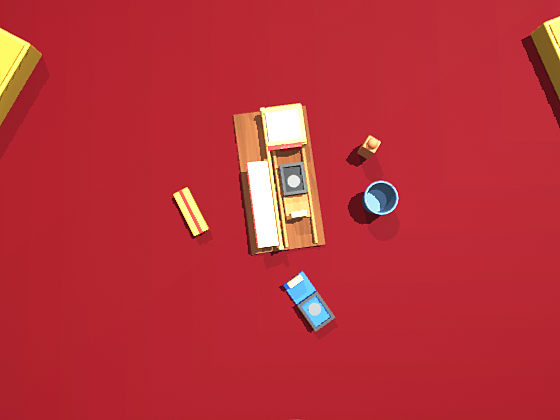

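View pics/scene.png

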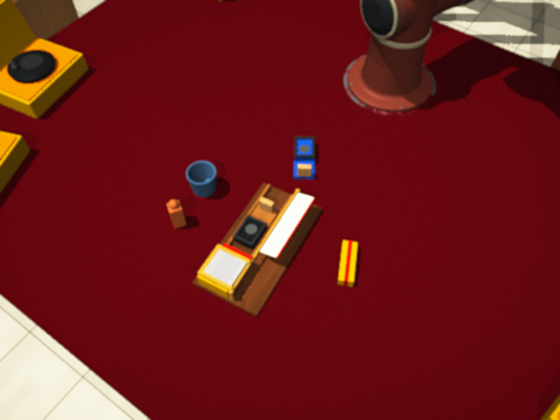

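The top view shows the case, gold housing at (284,127), white lever at (263,205), black stone at (293,180) and pale handle at (297,210). Two things could be taken for the tray: the black-stone tray between the rails at (294,190) and the blue look-alike at (308,300). I choose the black one between the rails and check it in a crop.

```bash
python3 - <<'E'
from h import *
im=np.load("topi.npy");d=np.load("topd.npy")
P=cloud("top",d)
c=cv2.resize(im[95:265,225:335],None,fx=3.5,fy=3.5,interpolation=cv2.INTER_CUBIC)
cv2.imwrite("pics/crop.png",c[...,::-1])
hsv=cv2.cvtColor(im,cv2.COLOR_RGB2HSV)
# base outline: everything higher than 4 mm in region
reg=np.zeros(d.shape,bool);reg[95:265,228:332]=1
m=reg&(d>0)&(hsv[...,0]>=5)&(hsv[...,0]<178)&(P[...,2]>0.003)
print("z table",np.median(P[300:320,200:240,2]))
(cx,cy),s,a=cv2.minAreaRect(P[m][:,:2].astype(np.float32)*1000);print("minrect",cx,cy,s,a)
for n,(u,v) in dict(lever_top=(258,165),lever_bot=(267,244),hous=(284,127),stone=(293,172),handle=(297,205),handle2=(297,210),base=(245,140),corner=(235,115),cup=(381,185),seal=(372,143),blue=(315,312),inkbox=(190,212)).items(): print(n,P[v,u].round(4))
w=reg&(im.min(-1)>215)&(P[...,2]>.03)&(P[...,2]<.06)
mm=w.copy();mm[:,280:]=0;mm[:155]=0
print("lever rect",cv2.minAreaRect(P[mm][:,:2].astype(np.float32)*1000))
E
```

```text
z table -0.001723309247938047
minrect 572.562744140625 21.273681640625 (280.6293029785156, 143.64730834960938) 6.835630893707275
lever_top [0.5947 0.0604 0.043 ]
lever_bot [0.4467 0.0456 0.0451]
hous [0.6677 0.0103 0.0392]
stone [ 0.5839 -0.006   0.0235]
handle [ 0.5212 -0.013   0.0143]
handle2 [ 0.5117 -0.0129  0.0132]
base [0.6517 0.0861 0.0048]
corner [0.7024 0.1053 0.0033]
cup [ 0.5549 -0.1716  0.0356]
seal [ 0.6268 -0.1482  0.075 ]
blue [ 0.318  -0.0428  0.0186]
inkbox [0.51   0.1909 0.0217]
lever rect ((527.7296142578125, 50.74335861206055), (170.274658203125, 43.698158264160156), 6.795360088348389)
```

View pics/crop.png

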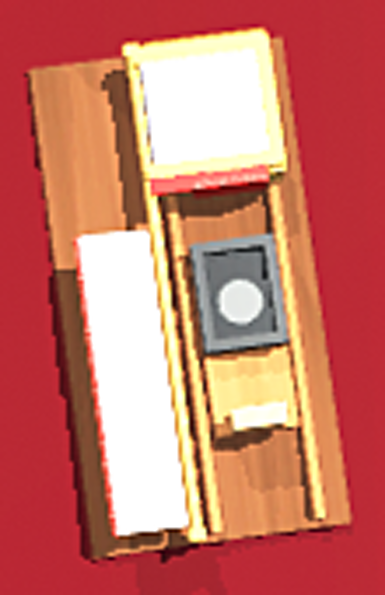

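The crop confirms the tray: black stone, tan tail and pale upright handle at about (298,213), between the rails. The red gate is shut at about (285,147). Next I check the pose estimate by overlay.

```bash
cat >> h.py <<'E'
O=np.array([.6396,-.0009]);YAW=.119
def C2W(p):
    p=np.atleast_2d(np.array(p,float))/1000;c,s=np.cos(YAW),np.sin(YAW)
    return np.c_[O[0]+c*p[:,0]-s*p[:,1],O[1]+s*p[:,0]+c*p[:,1],p[:,2]]
def W2C(P):
    P=np.atleast_2d(P);c,s=np.cos(YAW),np.sin(YAW);x,y=P[:,0]-O[0],P[:,1]-O[1]
    return np.c_[c*x+s*y,-s*x+c*y,P[:,2]]*1000
def overlay(im,n,polys,roi,f,out):
    K,R,t=cam(n);x0,y0,x1,y1=roi
    c=cv2.resize(im[y0:y1,x0:x1],None,fx=f,fy=f,interpolation=cv2.INTER_CUBIC)[...,::-1].copy()
    for p,col in polys:
        uv=cv2.projectPoints(C2W(p),cv2.Rodrigues(R)[0],t,K,None)[0][:,0]
        cv2.polylines(c,[np.int32(((uv-[x0,y0]+.5)*f))],True,col,1)
    cv2.imwrite(out,c)
def rect(x0,x1,y0,y1,z): return [(x0,y0,z),(x1,y0,z),(x1,y1,z),(x0,y1,z)]
E
python3 - <<'E'
from h import *
im=np.load("topi.npy");g=(0,255,0);b=(255,0,0);k=(255,255,0)
t=-78.5
polys=[([(-185,45,40),(-25,45,40),(-25,84,48),(-185,84,48)],g),(rect(-190,0,-31,-26,16),b),(rect(-190,0,26,31,16),b),(rect(0,78,-33,33,36),g),(rect(t-7.5,t+52.5,-23,23,30),k),(rect(t-52.5,t-40.5,-15,15,44),k),(rect(-190,87,-50,94,6),b)]
overlay(im,"top",polys,(225,95,335,265),3.5,"pics/ov.png")
E
```

```text
(no output)
```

View pics/ov.png

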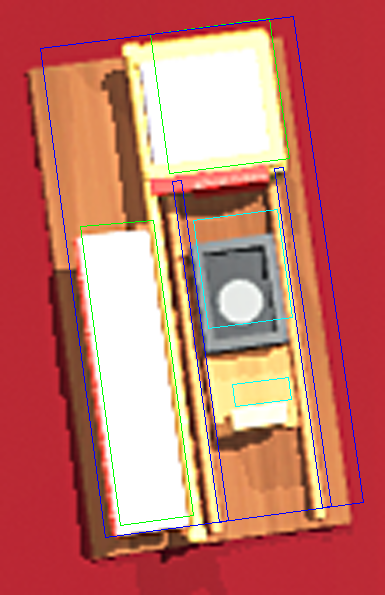

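The model sits too far forward (upward in the picture) and slightly over-rotated. I'll refit it from corner correspondences.

```bash
cat > fit.py <<'E'
import h;from h import *;from scipy.optimize import least_squares
K,R,t=cam("top")
def proj(W):return cv2.projectPoints(W,cv2.Rodrigues(R)[0],t,K,None)[0][:,0]
A=[(-25,84,48),(-185,84,48),(-25,45,40),(-185,45,40),(-190,-31,16),(-190,26,16),(0,-33,36),(78,-33,36)]
a=[(78,237),(113,537),(148,231),(190,527),(327,517),(219,528),(287,172),(268,28)]
B=[(-190,-72,6),(-190,72,6),(87,72,6)];b=[(352,522),(90,558),(28,70)]
T=[(52.5,23,30),(52.5,-23,30),(-7.5,-23,30),(-7.5,23,30)];tt=[(190,247),(270,233),(287,342),(207,354)]
px=lambda q:np.array(q,float)/3.5+[225,95]-.5
def f(p):
    h.O=p[:2];h.YAW=p[2]
    W=A+[(x,y+p[3],z) for x,y,z in B]+[(x+p[4],y+p[5],z) for x,y,z in T]
    return (proj(C2W(W))-px(a+b+tt)).ravel()
s=least_squares(f,[.63,0,.105,20,-80,0],loss="soft_l1");print(s.x.round(4));print((s.fun if 0 else f(s.x)).reshape(-1,2).round(1).tolist())
E
python3 fit.py
python3 - <<'E'
from h import *
P=cloud("top",np.load("topd.npy"))
for u,v in((262,200),(292,165),(298,213),(297,214),(300,213),(240,200),(240,160)): print(u,v,P[v,u].round(4))
E
```

```text
[ 6.33000e-01  1.20000e-03  1.15800e-01  2.72762e+01 -8.53142e+01
  1.27250e+00]
[[-0.4, 0.4], [0.6, 0.1], [0.4, 0.3], [-0.4, 0.2], [-0.0, 0.6], [1.3, 1.4], [-0.3, -0.5], [-0.4, 0.8], [-0.7, -1.6], [0.2, -2.1], [0.0, -2.6], [-0.2, -0.6], [0.8, 0.4], [0.3, 0.2], [-0.9, -0.1]]
262 200 [0.5287 0.0538 0.0428]
292 165 [ 0.5968 -0.0042  0.0271]
298 213 [ 0.5036 -0.013   0.0403]
297 214 [ 0.5014 -0.0108  0.0454]
300 213 [ 0.5035 -0.0167  0.0417]
240 200 [ 0.5345  0.0975 -0.0042]
240 160 [0.6125 0.0963 0.0027]
```

Request:
{"method": "jog_arm", "body": {"plan": [[0, 0, 0, 0, 0, -0.146, 0.47], [0, 0, 0, 0, 0, -0.146, 0.47], [0, 0, 0, 0, 0, -0.146, 0.47], [-0.41, -1, 0, 0, 0, 0, 0.47], [-0.41, -1, 0, 0, 0, 0, 0.47], [-0.41, -1, 0, 0, 0, 0, 0.47], [-0.41, -1, 0, 0, 0, 0, 0.47], [-0.41, -1, 0, 0, 0, 0, 0.47]]}}

```text
t: 0.9
tool_pos: [0.1936, 0.5132, 0.2306]
tool_rot: [0.183, -3.136, 0.002]
contact_force: [-0.0, -0.3, 0.2]
opening: 0.063
grip_force: 0.0
```

Request:
{"method": "jog_arm", "body": {"plan": [[-0.41, -1, 0, 0, 0, 0, 0.47], [-0.41, -1, 0, 0, 0, 0, 0.47], [-0.41, -1, 0, 0, 0, 0, 0.47], [-0.41, -1, 0, 0, 0, 0, 0.47], [-0.41, -1, 0, 0, 0, 0, 0.47], [-0.41, -1, 0, 0, 0, 0, 0.47], [-0.41, -1, 0, 0, 0, 0, 0.47], [-0.41, -1, 0, 0, 0, 0, 0.47]]}}

```text
t: 1.7
tool_pos: [0.2773, 0.362, 0.2308]
tool_rot: [0.183, -3.136, 0.001]
contact_force: [-0.5, -0.2, 0.9]
opening: 0.0624
grip_force: 0.0
```

Request:
{"method": "jog_arm", "body": {"plan": [[-0.41, -1, 0, 0, 0, 0, 0.47], [-0.41, -1, 0, 0, 0, 0, 0.47], [-0.41, -1, 0, 0, 0, 0, 0.47], [-0.41, -1, 0, 0, 0, 0, 0.47], [-0.41, -1, 0, 0, 0, 0, 0.47], [-0.41, -1, 0, 0, 0, 0, 0.47], [-0.41, -1, 0, 0, 0, 0, 0.47], [-0.41, -1, 0, 0, 0, 0, 0.47]]}}

```text
t: 2.5
tool_pos: [0.3609, 0.2107, 0.2308]
tool_rot: [0.182, -3.136, 0.0]
contact_force: [0.7, -0.4, 0.3]
opening: 0.0629
grip_force: 0.0
```

Request:
{"method": "jog_arm", "body": {"plan": [[-0.41, -1, 0.4, 0, 0, 0, 0.47], [-0.41, -1, 0.4, 0, 0, 0, 0.47], [-0.41, -1, 0.4, 0, 0, 0, 0.47], [-0.41, -1, 0.4, 0, 0, 0, 0.47], [-0.41, -1, 0.4, 0, 0, 0, 0.47], [-0.41, -1, 0.4, 0, 0, 0, 0.47], [-0.41, -1, 0.4, 0, 0, 0, 0.47], [-0.41, -1, 0.4, 0, 0, 0, 0.47]]}}

```text
t: 3.3
tool_pos: [0.4446, 0.0595, 0.1665]
tool_rot: [0.182, -3.136, -0.0]
contact_force: [0.1, -0.3, -0.8]
opening: 0.0629
grip_force: 0.0
```

Request:
{"method": "jog_arm", "body": {"plan": [[-0.4, -1, 0.7, 0, 0, 0, 0.47], [-0.4, -0.9, 0.7, 0, 0, 0, 0.47], [0, 0, 0.7, 0, 0, 0, 0.47], [0, 0, 0.7, 0, 0, 0, 0.47], [0, 0, 0.5, 0, 0, 0, 0.47], [0, 0, 0, 0, 0, 0, 0.47]]}}

```text
t: 3.9
tool_pos: [0.4631, 0.0253, 0.0991]
tool_rot: [0.184, -3.132, -0.001]
contact_force: [-0.4, 0.6, -0.5]
opening: 0.0629
grip_force: 0.0
```

```bash
sed -i 's/^O=.*/O=np.array([.6330,.0012]);YAW=.1158/' h.py; python3 - <<'E'
from h import *
o=ctrl.get_obs();print(W2C(o["tool_pos"]).round(1),o["tool_rot"],o["contact_force"])
a=[];
for n in("top","scene"):
    im,d=ctrl.get_image(n);np.save(n+"d2.npy",d)
    if n=="top": roi=(225,95,335,265)
    else: roi=(180,120,380,320)
    f=3.4 if n=="top" else 2.8
    x0,y0,x1,y1=roi
    a.append(cv2.resize(im[y0:y1,x0:x1],None,fx=f,fy=f,interpolation=cv2.INTER_CUBIC)[:560])
h=min(x.shape[0] for x in a)
cv2.imwrite("pics/hov.png",np.hstack([x[:h] for x in a])[:600,:,::-1][:, :800]);print([x.shape for x in a])
E
```

```text
[[-166.    43.5   99.1]] [ 1.83774084e-01 -3.13239111e+00 -1.22376698e-03] [-0.42108855  0.64006762 -0.5287129 ]
[(560, 374, 3), (560, 560, 3)]
```

View pics/hov.png

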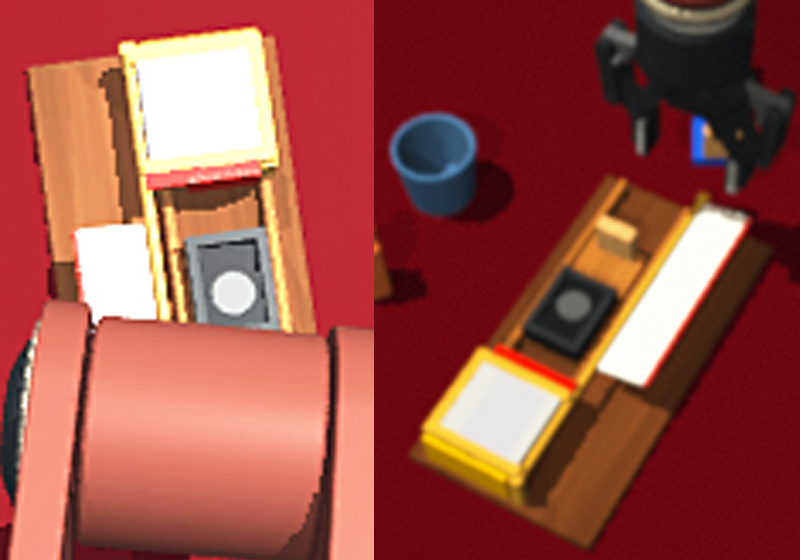

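The right-hand scene crop shows the handle at (615,238), the lever at (680,300), and both fingers over the near end at (645,140) and (737,175), clear of everything. I shift 5 mm right and descend.

Request:
{"method": "jog_arm", "body": {"plan": [[0, -0.25, 0.7, 0, 0, 0, 0.47], [0, 0, 0.7, 0, 0, 0, 0.47], [0, 0, 0.7, 0, 0, 0, 0.47], [0, 0, 0.4, 0, 0, 0, 0.47], [0, 0, 0, 0, 0, 0, 0.47]]}}

```text
t: 4.5
tool_pos: [0.4638, 0.0196, 0.049]
tool_rot: [0.182, -3.132, -0.001]
contact_force: [-0.2, -0.7, -0.3]
opening: 0.0626
grip_force: 0.0
```

Request:
{"method": "jog_arm", "body": {"plan": [[0, 0, 0.2, 0, 0, 0, 0.47], [0, 0, 0.2, 0, 0, 0, 0.47], [0, 0, 0, 0, 0, 0, 0.47]]}}

```text
t: 4.8
tool_pos: [0.4654, 0.0195, 0.0431]
tool_rot: [0.183, -3.136, -0.0]
contact_force: [-0.6, -0.0, 0.4]
opening: 0.0629
grip_force: 0.0
```

Request:
{"method": "jog_arm", "body": {"plan": [[0, 0, 0.2, 0, 0, 0, 0.47], [0, 0, 0.2, 0, 0, 0, 0.47], [0, 0, 0, 0, 0, 0, 0.47]]}}

```text
t: 5.1
tool_pos: [0.4661, 0.0199, 0.0357]
tool_rot: [-0.182, 3.135, 0.002]
contact_force: [-0.6, 2.2, 4.2]
opening: 0.0629
grip_force: 2.0
```

Request:
{"method": "jog_arm", "body": {"plan": [[0, 0, 0.25, 0, 0, 0, 0.47], [0, 0, 0.25, 0, 0, 0, 0.47], [0, 0, 0.25, 0, 0, 0, 0.47], [0, 0, 0.1, 0, 0, 0, 0.47], [0, 0, 0, 0, 0, 0, 0.47]]}}

```text
t: 5.6
tool_pos: [0.4667, 0.0189, 0.0194]
tool_rot: [-0.183, 3.134, -0.002]
contact_force: [-0.5, -0.9, 6.1]
opening: 0.0626
grip_force: 3.1
```

```bash
python3 - <<'E'
from h import *
o=ctrl.get_obs();print(W2C(o["tool_pos"]).round(1),o["tool_rot"],o["contact_force"],o["wrist_torque"])
a=[]
im,d=ctrl.get_image("top");P=cloud("top",d)
c=W2C(P.reshape(-1,3));m=(c[:,0]>5)&(c[:,0]<70)&(abs(c[:,1])<45)&(c[:,2]>30)&(c[:,2]<130)
k=np.polyfit(c[m][:,1],c[m][:,2],1);print("lid slope rad",-np.arctan(k[0]),m.sum(),[np.median(c[m&(abs(c[:,1]-y)<4)][:,2]) for y in(-20,0,20)])
i2,d2=ctrl.get_image("scene")
A=cv2.resize(im[95:265,225:335],None,fx=3,fy=3);B=cv2.resize(i2[130:300,190:345],None,fx=3,fy=3)
cv2.imwrite("pics/press.png",np.hstack([A,B])[...,::-1])
E
```

```text
[[-163.1   36.8   19.4]] [-1.82696186e-01  3.13416690e+00 -2.01441297e-03] [-0.51870512 -0.932805    6.10287339] [0.19592753 0.15636037 0.01236647]
lid slope rad 0.23200501626579462 1301 [np.float64(33.9895814961298), np.float64(74.10187761550009), np.float64(58.267094155012096)]
```

View pics/press.png

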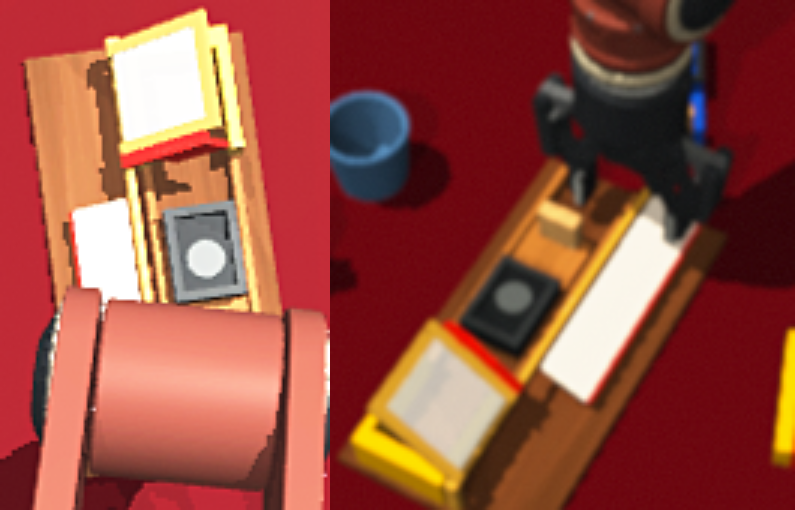

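The flap is open by about 0.68 rad: the lid is tilted at (430,400), the lever is held down at (680,230), and the other finger stands behind the handle at (580,190). I push now.

Request:
{"method": "jog_arm", "body": {"plan": [[-0.2, 0, 0, 0, 0, 0, 0.47], [-0.2, 0, 0, 0, 0, 0, 0.47], [-0.2, 0, 0, 0, 0, 0, 0.47], [-0.2, 0, 0, 0, 0, 0, 0.47], [-0.2, 0, 0, 0, 0, 0, 0.47], [-0.2, 0, 0, 0, 0, 0, 0.47], [-0.2, 0, 0, 0, 0, 0, 0.47], [-0.2, 0, 0, 0, 0, 0, 0.47]]}}

```text
t: 6.5
tool_pos: [0.495, 0.0236, 0.0178]
tool_rot: [0.183, -3.13, -0.002]
contact_force: [-7.3, 2.0, 8.9]
opening: 0.0626
grip_force: 4.8
```

Request:
{"method": "jog_arm", "body": {"plan": [[-0.2, 0, 0, 0, 0, 0, 0.47], [-0.2, 0, 0, 0, 0, 0, 0.47], [-0.2, 0, 0, 0, 0, 0, 0.47], [-0.2, 0, 0, 0, 0, 0, 0.47], [-0.2, 0, 0, 0, 0, 0, 0.47], [-0.2, 0, 0, 0, 0, 0, 0.47], [-0.2, 0, 0, 0, 0, 0, 0.47], [-0.2, 0, 0, 0, 0, 0, 0.47]]}}

```text
t: 7.3
tool_pos: [0.5268, 0.0274, 0.0178]
tool_rot: [0.183, -3.13, -0.002]
contact_force: [-8.7, 1.5, 8.0]
opening: 0.0628
grip_force: 4.8
```

```bash
cat > look.py <<'E'
import sys;from h import *
o=ctrl.get_obs();print(W2C(o["tool_pos"]).round(1),o["tool_rot"],o["contact_force"].round(1) if hasattr(o["contact_force"],"round") else o["contact_force"],o["t"])
im,d=ctrl.get_image("top");i2,d2=ctrl.get_image("scene")
A=cv2.resize(im[95:265,225:335],None,fx=3,fy=3);B=cv2.resize(i2[130:300,190:345],None,fx=3,fy=3)
cv2.imwrite(sys.argv[1],np.hstack([A,B])[...,::-1])
E
python3 look.py pics/push.png
```

```text
[[-102.5   38.3   17.8]] [ 1.82724253e-01 -3.12993297e+00 -1.65492785e-03] [-8.7  1.5  8. ] 7.3
```

View pics/push.png

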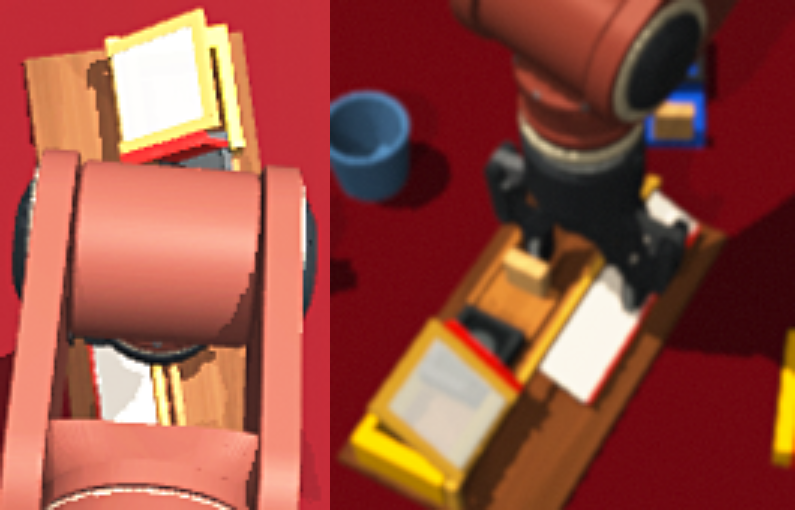

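The stone is passing under the raised gate at (490,335), and the finger is square on the handle at (530,265). I continue.

Request:
{"method": "jog_arm", "body": {"plan": [[-0.2, 0, 0, 0, 0, 0, 0.47], [-0.2, 0, 0, 0, 0, 0, 0.47], [-0.2, 0, 0, 0, 0, 0, 0.47], [-0.2, 0, 0, 0, 0, 0, 0.47], [-0.2, 0, 0, 0, 0, 0, 0.47], [-0.2, 0, 0, 0, 0, 0, 0.47], [-0.2, 0, 0, 0, 0, 0, 0.47], [-0.2, 0, 0, 0, 0, 0, 0.47]]}}

```text
t: 8.2
tool_pos: [0.5586, 0.0311, 0.0177]
tool_rot: [0.183, -3.13, -0.002]
contact_force: [-8.2, 3.2, 6.3]
opening: 0.0627
grip_force: 4.5
```

Request:
{"method": "jog_arm", "body": {"plan": [[-0.2, 0, 0, 0, 0, 0, 0.47], [-0.15, 0, 0, 0, 0, 0, 0.47], [-0.1, 0, 0, 0, 0, 0, 0.47], [-0.1, 0, 0, 0, 0, 0, 0.47], [-0.1, 0, 0, 0, 0, 0, 0.47], [0, 0, 0, 0, 0, 0, 0.47]]}}

```text
t: 8.8
tool_pos: [0.5719, 0.0327, 0.0177]
tool_rot: [0.183, -3.131, -0.002]
contact_force: [-5.3, 2.3, 5.9]
opening: 0.063
grip_force: 3.8
```

Request:
{"method": "jog_arm", "body": {"plan": [[-0.1, 0, 0, 0, 0, 0, 0.47], [-0.1, 0, 0, 0, 0, 0, 0.47], [0, 0, 0, 0, 0, 0, 0.47]]}}

```text
t: 9.1
tool_pos: [0.5758, 0.0331, 0.0177]
tool_rot: [0.183, -3.131, -0.002]
contact_force: [-6.6, 3.4, 5.6]
opening: 0.0625
grip_force: 3.6
```

Request:
{"method": "jog_arm", "body": {"plan": [[-0.1, 0, 0, 0, 0, 0, 0.47], [0, 0, 0, 0, 0, 0, 0.47]]}}

```text
t: 9.3
tool_pos: [0.5777, 0.0334, 0.0177]
tool_rot: [0.183, -3.131, -0.002]
contact_force: [-6.3, 1.9, 5.6]
opening: 0.0627
grip_force: 3.7
```

Request:
{"method": "jog_arm", "body": {"plan": [[-0.1, 0, 0, 0, 0, 0, 0.47], [0, 0, 0, 0, 0, 0, 0.47]]}}

```text
t: 9.5
tool_pos: [0.5797, 0.0336, 0.0177]
tool_rot: [0.183, -3.131, -0.002]
contact_force: [-5.2, 3.1, 5.4]
opening: 0.0627
grip_force: 3.8
```

Request:
{"method": "jog_arm", "body": {"plan": [[-0.1, 0, 0, 0, 0, 0, 0.47], [0, 0, 0, 0, 0, 0, 0.47]]}}

```text
t: 9.7
tool_pos: [0.5803, 0.0337, 0.0176]
tool_rot: [0.182, -3.127, -0.002]
contact_force: [-11.0, 1.5, 11.1]
opening: 0.0626
grip_force: 6.6
```

Request:
{"method": "jog_arm", "body": {"plan": [[-0.1, 0, 0, 0, 0, 0, 0.47], [0, 0, 0, 0, 0, 0, 0.47]]}}

```text
t: 9.9
tool_pos: [0.5804, 0.0337, 0.0176]
tool_rot: [0.181, -3.122, -0.001]
contact_force: [-19.3, 1.2, 16.0]
opening: 0.0628
grip_force: 10.8
```

```bash
python3 look.py pics/home.png
```

```text
[[-48.5  38.3  17.6]] [ 1.80910109e-01 -3.12181947e+00 -1.20612383e-03] [-19.3   1.2  16. ] 9.9
```

View pics/home.png

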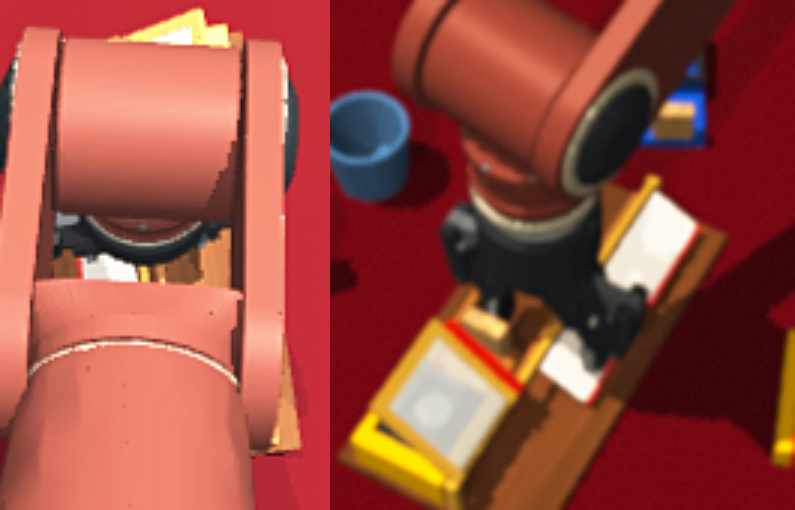

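The stone is seen under the clear lid at (430,410), the handle is just in front of the gate at (485,325), and the tool stopped with rising force at the expected x, so the tray is home. I draw back while holding the lever, then rise.

Request:
{"method": "jog_arm", "body": {"plan": [[0.15, 0, 0, 0, 0, 0, 0.47], [0.25, 0, 0, 0, 0, 0, 0.47], [0.3, 0, 0, 0, 0, 0, 0.47], [0.3, 0, 0, 0, 0, 0, 0.47], [0.3, 0, 0, 0, 0, 0, 0.47], [0.3, 0, 0, 0, 0, 0, 0.47], [0.2, 0, 0, 0, 0, 0, 0.47], [0, 0, 0, 0, 0, 0, 0.47]]}}

```text
t: 10.8
tool_pos: [0.5527, 0.0295, 0.0207]
tool_rot: [-0.181, 3.129, 0.0]
contact_force: [4.2, 2.7, 6.1]
opening: 0.0629
grip_force: 3.2
```

Request:
{"method": "jog_arm", "body": {"plan": [[0, 0, -0.25, 0, 0, 0, 0.47], [0, 0, -0.25, 0, 0, 0, 0.47], [0, 0, -0.25, 0, 0, 0, 0.47], [0, 0, -0.25, 0, 0, 0, 0.47], [0, 0, -0.25, 0, 0, 0, 0.47], [0, 0, -0.25, 0, 0, 0, 0.47], [0, 0, -0.5, 0, 0, 0, 0.47], [0, 0, -1, 0, 0, 0, 0.47]]}}

```text
t: 11.6
tool_pos: [0.5477, 0.0293, 0.0767]
tool_rot: [0.182, -3.131, -0.001]
contact_force: [-0.8, 0.2, 0.3]
opening: 0.063
grip_force: 0.0
```

Request:
{"method": "jog_arm", "body": {"plan": [[0, 0, -1, 0, 0, 0, 0.47], [0.5, 0, -1, 0, 0, 0, 0.47], [1, 0, -1, 0, 0, 0, 0.47], [1, 0, -1, 0, 0, 0, 0.47], [1, 1, -1, 0, 0, 0, 0.47], [0, 1, -1, 0, 0, 0, 0.47], [0, 1, 0, 0, 0, 0, 0.47], [0, 1, 0, 0, 0, 0, 0.47]]}}

```text
t: 12.4
tool_pos: [0.4709, 0.1012, 0.1996]
tool_rot: [-0.182, 3.135, -0.001]
contact_force: [0.4, 0.3, -0.2]
opening: 0.063
grip_force: 0.0
```

Request:
{"method": "jog_arm", "body": {"plan": [[0, 1, 0, 0, 0, 0, 0.47], [0, 1, 0, 0, 0, 0, 0.47], [0, 1, 0, 0, 0, 0, 0.47], [0, 1, 0, 0, 0, 0, 0.47], [0, 1, 0, 0, 0, 0, 0.47], [0, 1, 0, 0, 0, 0, 0.47], [0, 1, 0, 0, 0, 0, 0.47], [0, 0, 0, 0, 0, 0, 0.47]]}}

```text
t: 13.2
tool_pos: [0.454, 0.2411, 0.1983]
tool_rot: [0.187, -3.135, 0.0]
contact_force: [-0.1, -0.9, -0.9]
opening: 0.0627
grip_force: 0.0
```

```bash
python3 - <<'E'
from h import *
im,d=ctrl.get_image("top");i2,_=ctrl.get_image("scene")
t=13.5;k=(255,255,0);g=(0,255,0)
overlay(im,"top",[(rect(t-52.5,t-40.5,-15,15,44),k),(rect(0,78,-33,33,36),g)],(225,95,335,265),3,"pics/a.png")
A=cv2.imread("pics/a.png");B=cv2.resize(i2[130:300,160:345],None,fx=2.5,fy=3)[...,::-1]
cv2.imwrite("pics/end.png",np.hstack([A,B]))
c=W2C(cloud("top",d).reshape(-1,3))
print("lid z",[np.median(c[(c[:,0]>10)&(c[:,0]<65)&(abs(c[:,1]-y)<5)&(c[:,2]>15)][:,2]) for y in(-20,0,20)])
m=(abs(c[:,1])<12)&(c[:,0]<-8)&(c[:,0]>-80)&(c[:,2]>36);print("handle",c[m].min(0),c[m].max(0),m.sum())
E
```

```text
lid z [np.float64(39.890726100316925), np.float64(39.933653279580426), np.float64(40.079434249097694)]
handle [-38.78725011 -11.96322211  36.47407332] [-26.461707    11.89404596  46.11040897] 82
```

View pics/end.png

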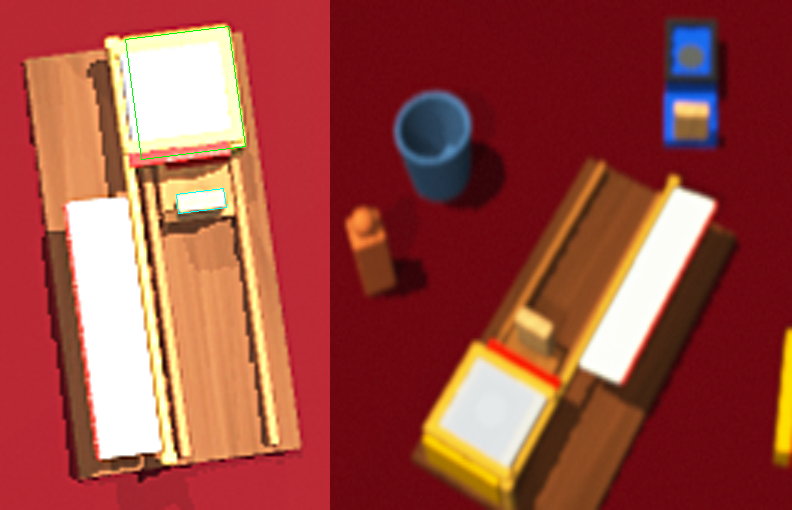

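The handle's top lies exactly on the outline for the home position at (201,200), with its rear face at about x -39. The lid is flat at 40 mm and the red gate is shut in front of the handle. The cup and seal have not moved, and the ink box at the right edge looks in place.

```bash
python3 -c "
from station import ctrl
print(ctrl.finish_job())"
```

```text
the job is handed in; nothing more can be done
None
```

The inkstone tray is fully home in its case with the flap sprung shut behind the stone, in front of the handle. The cup, seal and ink box were left where they stood, and the job was handed in after about 13 s of robot time.

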